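# Hang up the measuring cup and open the push-and-turn jug

## Robot

A 6-joint arm with a two-finger parallel gripper is mounted at the origin on a cart in front of the work surface, level with it; the furniture and walls round the work are solid. World frame = base frame: x ahead of the robot, y to its left, z up, the work surface at z = 0. Lengths are in m, angles in rad, forces in N, time in s.
With the tool pointing down it reaches from about 0.225 to 0.875 m from the base axis. Payload 3.4 kg.
Tool frame: the origin (TCP) lies at the very end of the fingers, on their centre line; the grasp point (between the pads) lies 19 mm behind it (robot.hold_point_z is the distance from the TCP to the grasp point, in m); z points along the fingers, y is the line along which they close (so a half turn about z gives the same grasp; the last joint's range is limited). The gripper opens to 85 mm and grips with 20 to 120 N. Pads are 22 mm wide; open, the fingers measure 114 mm over their backs; the gripper's body (76 mm by 85 mm) begins 54 mm behind the grasp point. The pads swing forward as they close: fully open they stand 13 mm farther back than shut.
Start: joints at [-1.315, 0.276, 1.505, -0, 1.361, -0.121], TCP at [0.212, -0.535, 0.231] pointing down, gripper open.
Joint ranges: [-2.89, 2.89], [-0.75, 2.08], [0.22, 2.7], [-1.18, 4.32], [0.11, 2.71], [-2.7, 2.7]. Speed limits (rad/s): [2.57, 2.57, 3.14, 3.14, 3.14, 3.14].

## Interface

Orientations are given as a unit quaternion [x, y, z, w].
In Python, from rig import robot gives the robot as it stands. The module is installed in compiled form; this text tells all that it offers.
- The arm moves only by the tool jog_arm, never from a script. Its argument "series" is a list of rows, each a list of 2 entries, a list of its own where there are three numbers: the shift along the world's x, y, z in m, then the turn about the world's z in rad. In form: [[[tx, ty, tz], yaw], ...]. A call has 1 to 20 rows; each row shifts and turns the commanded pose from where the row before left it; what a row does not reach is not made up. A row lasts 1/8 s, in which the tool goes at most 62.5 mm and 10.7 degrees, less where a joint would pass 70% of its speed; a pose out of reach is approached as far as the arm can. A call with a gripper value outside its range is refused whole. "hand" is the gripper's target within -1 to 1 (fully open at 1, half-way at 0, shut at -1), set as the call begins (left out, the last holds). The fingers move at their own pace and stop on an object; the grip force is fixed at half the most. Time passes only in rows, so rows that do not move let the fingers close. It gives the time, the measured TCP pose, the force, the opening and the grip force at its end, in the units of the state.
- robot.observe(): the state, without advancing time (a new reading comes with each control period).
- robot.get_image(name): name is "scene" or "side" or "wrist"; returns a dict with "color" (420x560x3 uint8, blue, green, red), "intrinsics" (3x3 intrinsics, pixels), "dist" ([k1, k2, p1, p2, k3] as OpenCV has them; the pictures are not rectified), "eye" and "attitude" of the camera in the world; the wrist camera has in their place "mount" (4x4, takes a point from camera to tool coordinates, whose origin is the TCP and whose axes are the flange's). Camera axes: x right, y down, z forward; pixel columns grow to the right and rows downward; lengths in m; the calibration is good to about 2 mm. A picture is of the moment at which its call begins: read the wrist's pose just before it. There is no depth.
- robot.sign_off(): hands the job in; it is judged then, once.
Trained networks look in a picture, given as the dict that the camera call returned (one of the last four; its "shot" number tells which), for a name from the list of things; names that differ only in an ending like _2 or _b are one class to them, and where a whole thing is asked for, a point or a joint stands for the part that bears it (a point fixed in the world has none). Each returns a list of dicts, best first, with "p" (0 to 1); they miss things now and then, are a little off and sometimes report something else, mostly with a low value. They report only what shows in the picture. A call takes as long as a camera call.
- robot.search_frame(thing, picture): "extent" ([centre column, centre row, width, height] in pixels, round what is visible of it).
The state is a dict: "time": time; "qpos": joint angles; "qd": joint speeds; "tau": joint torques, N m; "tool_pos": TCP position; "tcp_rot": TCP orientation; "ft_force": force on the tool from outside, world axes, zero at the start; "torque": the same for the moment, N m; "opening": finger opening in m; "grasp_force": force on a finger pad.
Only numpy, scipy, OpenCV 4.12 (cv2) and the standard library are available. Lean on these libraries where they do the work, as an engineer would, in place of code of your own. Each camera call takes 0.05 s, during which the arm holds its last target. There are 200 camera calls.

## Task

The blue measuring cup has been left standing on the red safety cap of the grey cleaner jug: hang the cup by its handle on the hook of the stand and let go of it. Then press the red cap down against its spring, twist it about a quarter turn counter-clockwise (seen from above) to free it, and lift it off; leave the jug standing in its dock and do not disturb the other things. Finish while still holding the cap in the gripper, about a hand's breadth straight above the jug.

Things in the scene. Friction and masses are not known exactly. Their poses are not given: they have to be found in the camera images.
- cup: blue measuring cup, open at the top, 58 mm across outside and 70 mm tall (foot 48 mm across), 0.06 to 0.13 kg; stands loose and upright on the red cap at the start. Origin at the centre of its underside, z up. Its D-shaped handle, a round 7 mm bar, is on its +y side, in its y-z plane, out to y = 64 mm. On the hook the cup may tilt with its own weight.
- cup_handle (a point): centre of the opening of the cup's handle, at (0, 43, 38) mm in the cup's frame. The opening runs along the cup's x axis, is 37 mm high (z 19.5 to 56.5 mm) and reaches from the cup's wall (y = 29 mm) to y = 56 mm
- hook: fixed hook stand: dark wooden base 130 x 85 x 14 mm, post and level arm of 8 mm round dark steel. Origin on the surface under the arm's middle. The arm runs along the stand's x axis at z = 180 mm from the post (x = +75 mm, no higher than the arm) to x = -35 mm, then bends up to its free end at x = -43 mm, top 194 mm high. The free end points to -x, roughly towards the robot.
- hook_arm (a point): point on the axis of the hook's arm, 180 mm above the surface, straight above the stand's origin; axes as the stand's
- cap: red push-and-turn cap, loose body, 80 g: skirt 52 mm across and 28 mm tall, above it a fluted round grip 42 mm across (z 28 to 58 mm), flat on top. Origin on its axis at the skirt's underside, z up; a white bar marks its -x side. Two lugs inside it hook under two lugs of the neck and a spring in the neck pushes it up (about 4 N, and 0.8 N more per mm). Locked, it cannot be lifted.
- cap_grip (a point): point to grip on the cap's axis, 50 mm above its origin: 8 mm below its top, 22 mm above the wider skirt. Locked, the cap has 0.1 rad of play either way. Pressed 6 to 9 mm down (9 to 11 N; 9 mm is the stop) it turns counter-clockwise seen from above, not clockwise; from about 0.95 to 2.1 rad from locked (best 1.57) its lugs are free and it lifts straight off
- jug: grey square jug, 77 x 77 mm, shoulder at 86 mm, 0.6 to 1 kg; stands loose in the dock. Origin at the centre of its underside, z up. A fixed label is on its -x face.
- jug_neck (a point): point on the axis of the jug's neck, 97 mm above the jug's underside: the cap's origin lies here while the cap is locked on
- seal (a joint): travel of the sprung orange disc in the jug's neck that the cap presses down, in m: 0 with the cap locked and not pressed, 0.009 at the stop, -0.002 with the cap off
- dock: fixed black square tray, 90 x 90 mm outside, 36 mm tall, floor 5 mm thick; it keeps the jug from turning. Origin at the centre of its underside on the surface, z up
- tin: bystander, to be left alone: teal flat tin box, 70 x 98 x 30 mm; origin at the centre of its underside
- pinbox: bystander, to be left alone: small plywood box with a sliding lid, 54 x 84 x 29 mm; origin at the centre of its underside
- brown_bottle: bystander, to be left alone: brown squeeze bottle with needle tip, 42 mm across, 105 mm tall with its pin; origin at the centre of its underside
- green_bottle: bystander, to be left alone: slim green squeeze bottle with needle tip, 32 mm across, 101 mm tall with its pin; origin at the centre of its underside
- mauve_bottle: bystander, to be left alone: mauve squeeze bottle with needle tip, 42 mm across, 106 mm tall with its pin; origin at the centre of its underside
- blue_bottle: bystander, to be left alone: wide slate-blue squeeze bottle with needle tip, 49 mm across, 96 mm tall with its pin; origin at the centre of its underside

How it is judged:
On the way, in this order (a step that is already met when the one before it is completed fails the run):
1. the cup hangs by its handle on the hook, let go (x of cup_handle in the frame of hook_arm between -0.046 and 0.07 m and y of cup_handle in the frame of hook_arm between -0.022 and 0.022 m and z of cup_handle in the frame of hook_arm between -0.03 and -0.003 m and contact force between cup and hook above 0.2 N and contact force between cup and the arm below 0.05 N and contact force between cup and the fingers below 0.05 N), for 0.3 s.
2. the cap, still on the jug in its dock, is pressed down at least 4.5 mm against its spring before it is turned (z of cap in the frame of jug_neck between -0.02 and -0.0045 m and horizontal distance between cap and jug_neck below 0.006 m and angle between the x axis of cap and the x axis of jug, either way round below 0.35 rad and z of jug_neck in the frame of dock between 0.092 and 0.107 m and angle between jug's own z axis and vertical below 0.08 rad), for 0.1 s.
At the end, for the whole second after the job is handed in: Gripper holds the cap still, within 20 degrees of upright, 30 to 160 mm above its seat and within 40 mm of the neck axis, clear of the jug. Jug upright in the dock (raised under 5 mm). Cup hangs untouched on the hook, arm through its handle, hardly swinging (all of step 1 and z of jug_neck in the frame of dock between 0.092 and 0.107 m and angle between jug's own z axis and vertical below 0.08 rad and linear speed of cup below 0.15 m/s and z of cap in the frame of jug_neck between 0.03 and 0.16 m and horizontal distance between cap and jug_neck below 0.04 m and angle between cap's own z axis and vertical below 0.35 rad and linear speed of cap below 0.03 m/s and contact force between cap and the fingers above 1 N and contact force between cap and jug below 0.05 N); the arm keeps its last pose, push and grip.
It fails at once if a bystander (tin, plywood box or loose squeeze bottle) is moved more than 30 mm (distance of any of tin, pinbox, brown_bottle, green_bottle, mauve_bottle, blue_bottle from where it was at the start of the episode above 0.03 m).
It also fails if it takes over 58 s, if anything falls off the work surface, if the arm or the gripper's body presses on something with over 40 N, if the wrist force passes 120 N, or if a joint passes its speed limit or range.

## Working session

There is one attempt and no reset: what is moved stays moved. The work goes in short steps, Python scripts to look and compute and a tool call to move; the robot and the scene stay as the last step left them, time stands still between calls to the robot, and variables do not carry over. Pictures are saved under pics/ and viewed, at most 10 in all, crops included, and the job is handed in when it is done.

Besides the shell and the picture viewer there is one more tool, called as name([rows], argument=value, ...), one row to a line, values as JSON. jog_arm: Moves the arm, as the interface text tells. Its arguments: {"type":"object","properties":{"series":{"type":"array","items":{"type":"array"}},"hand":{"type":"number"}},"required":["series"]}

```bash
mkdir -p pics
cat > h.py <<'E'
import numpy as np, cv2
from scipy.spatial.transform import Rotation as R
from rig import robot
def cam(im,st=None):
    "returns K,dist,Rwc,eye"
    K=np.array(im["intrinsics"]);d=np.array(im["dist"],float)
    if "eye" in im:
        a=np.array(im["attitude"],float)
        Rw=a if a.shape==(3,3) else R.from_quat(a).as_matrix()
        return K,d,Rw,np.array(im["eye"],float)
    M=np.array(im["mount"]);Rt=R.from_quat(st["tcp_rot"]).as_matrix()
    return K,d,Rt@M[:3,:3],Rt@M[:3,3]+np.array(st["tool_pos"])
def ray(c,px):
    K,d,Rw,e=c
    u=cv2.undistortPoints(np.array([[px]],float),K,d)[0,0]
    v=Rw@np.array([u[0],u[1],1]);return e,v/np.linalg.norm(v)
def atz(c,px,z):
    e,v=ray(c,px);return e+v*(z-e[2])/v[2]
def tri(*rays):
    A=np.zeros((3,3));b=np.zeros(3)
    for e,v in rays:
        P=np.eye(3)-np.outer(v,v);A+=P;b+=P@e
    p=np.linalg.solve(A,b);return p,[float(np.linalg.norm((np.eye(3)-np.outer(v,v))@(p-e))) for e,v in rays]
def proj(c,p):
    K,d,Rw,e=c
    q=(np.atleast_2d(p)-e)@Rw
    return cv2.projectPoints(q,np.zeros(3),np.zeros(3),K,d)[0][:,0]
E
python3 - <<'E'
from h import *
for n in("scene","side"):
    im=robot.get_image(n);cv2.imwrite(f"pics/{n}0.png",im["color"])
    print(n,im["eye"],im["attitude"],im["intrinsics"])
    for t in("cup","cap","hook","jug","dock","tin","pinbox","brown_bottle","green_bottle","mauve_bottle","blue_bottle"):
        print(t,[(np.round(r["extent"],1).tolist(),round(r["p"],2)) for r in robot.search_frame(t,im)[:2]])
print(robot.observe())
E
```

```text
scene [-0.17865697 -0.88927106  0.87625947] [ 0.83461359 -0.2762664   0.14955382 -0.45247176] [[518.7009839    0.         283.94929171]
 [  0.         518.7009839  199.06168409]
 [  0.           0.           1.        ]]
cup [([329.3, 206.2, 23.0, 28.4], 0.61)]
cap [([334.9, 229.2, 9.9, 18.8], 0.57)]
hook [([271.6, 186.5, 44.6, 72.6], 0.92)]
jug [([327.4, 249.8, 18.5, 28.0], 0.82)]
dock [([323.0, 266.4, 16.6, 20.1], 0.51)]
tin [([211.4, 211.4, 40.4, 25.3], 0.64)]
pinbox [([313.2, 300.1, 35.5, 34.6], 0.65)]
brown_bottle [([316.9, 222.6, 9.8, 27.4], 0.56)]
green_bottle [([273.5, 240.3, 15.6, 26.7], 0.62)]
mauve_bottle [([203.7, 182.8, 17.5, 26.1], 0.81), ([317.3, 222.9, 14.8, 26.2], 0.65)]
blue_bottle [([352.4, 341.4, 14.1, 8.3], 0.61)]
side [0.56266284 0.85840216 0.80067122] [ 0.04293556  0.90139976 -0.43072315 -0.01061049] [[444.24349162   0.         273.50733504]
 [  0.         444.24349162 206.23819559]
 [  0.           0.           1.        ]]
cup [([252.4, 145.7, 26.2, 34.2], 0.93)]
cap [([252.0, 171.1, 15.8, 19.5], 0.59)]
hook [([252.3, 144.8, 30.2, 32.7], 0.75), ([252.3, 268.4
[... 499 characters left out ...]
time': 1.2, 'qpos': array([-1.31498712e+00,  2.75897724e-01,  1.50490981e+00,  6.22813985e-06,
        1.36068812e+00, -1.21024449e-01]), 'qd': array([-8.89884986e-04,  8.53411265e-04,  1.06110502e-03,  3.68545233e-04,
       -4.73844339e-04,  5.19340286e-05]), 'tau': array([ 2.30170357e-03, -4.16666365e+01, -2.46101457e+01,  1.42915337e-04,
        1.92982175e-04,  1.42087099e-06]), 'tool_pos': array([ 0.21157963, -0.5346925 ,  0.23132539]), 'tcp_rot': array([9.82302121e-01, 1.87303337e-01, 6.30488431e-06, 4.81866346e-05]), 'ft_force': array([-0.81109147, -0.01500569,  0.23236354]), 'torque': array([-0.03438341,  0.08161399, -0.03937274]), 'grasp_force': 0.0, 'opening': 0.08537536650044117}
```

Run:
```python
import cv2
a=cv2.imread("pics/scene0.png")[120:360,170:390];b=cv2.imread("pics/side0.png")[110:390,170:390]
cv2.imwrite("pics/a.png",cv2.resize(a,None,fx=2.5,fy=2.5,interpolation=cv2.INTER_CUBIC));cv2.imwrite("pics/b.png",cv2.resize(b,None,fx=2.1,fy=2.1,interpolation=cv2.INTER_CUBIC))
```

```text
(no output)
```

View pics/a.png

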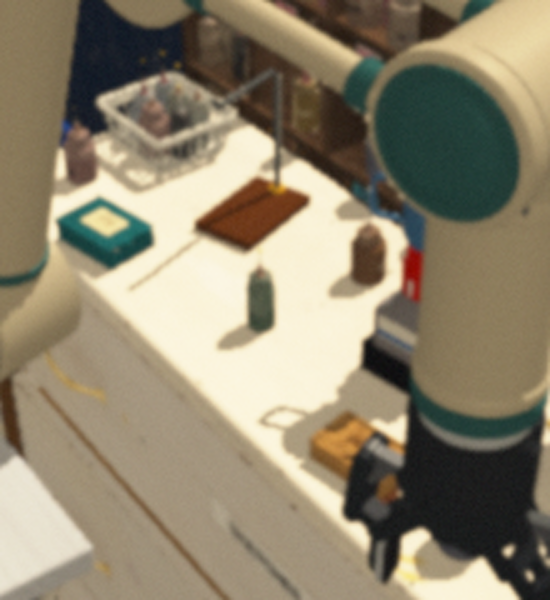

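View pics/b.png

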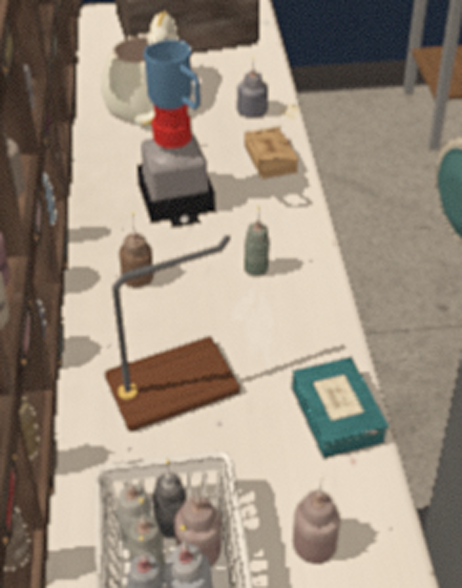

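Run:
```python
from h import *
from scipy.spatial.transform import Rotation as R
S=(np.array([[444.24349162,0,273.50733504],[0,444.24349162,206.23819559],[0,0,1]]),None,R.from_quat([0.04293556,0.90139976,-0.43072315,-0.01061049]).as_matrix(),np.array([0.56266284,0.85840216,0.80067122]))
im=robot.get_image("side");S=cam(im)
Z=cam(robot.get_image("scene"))
sp=lambda x,y:(170+x/2.1,110+y/2.1)
zp=lambda x,y:(170+x/2.5,120+y/2.5)
print("postbase",atz(S,sp(127,393),.014),atz(Z,zp(278,188),.014))
print("posttop side/scene",atz(S,sp(120,284),.18),atz(Z,zp(277,72),.18))
print("bend",atz(S,sp(218,246),.18),"tip",atz(S,sp(226,239),.19))
print("cup rim",atz(S,sp(168,52),.23),"cap bottom-skirt",atz(S,sp(172,139),.102))
print("handle far",atz(S,sp(197,88),.198))
print("jug shoulder corners",[atz(S,sp(*q),.091).round(3) for q in((142,162),(206,158),(195,138),(143,140))])
print("dock bottom",[atz(S,sp(*q),.0).round(3) for q in((153,222),(213,209))],"dock top", [atz(S,sp(*q),.036).round(3) for q in((150,196),(211,183),(140,170))])
print("base",[atz(S,sp(*q),.014).round(3) for q in((107,378),(211,338),(240,377),(131,422))])
for n,p in dict(brown=(136,285),green=(257,272),mauve=(317,555),bluesl=(253,113),pin=(271,165),tin=(340,440)).items(): print(n,atz(S,sp(*p),0).round(3))
```

```text
postbase [0.6167956  0.20125756 0.014     ] [0.61688424 0.19591926 0.014     ]
posttop side/scene [0.61064939 0.20672433 0.18      ] [0.61033667 0.18808295 0.18      ]
bend [0.51267782 0.16235664 0.18      ] tip [0.50467871 0.16402027 0.19      ]
cup rim [ 0.54626707 -0.14094928  0.23      ] cap bottom-skirt [ 0.54771327 -0.13997744  0.102     ]
handle far [ 0.51437742 -0.10652093  0.198     ]
jug shoulder corners [array([ 0.588, -0.109,  0.091]), array([ 0.506, -0.108,  0.091]), array([ 0.517, -0.155,  0.091]), array([ 0.586, -0.158,  0.091])]
dock bottom [array([ 0.58 , -0.097,  0.   ]), array([ 0.498, -0.115,  0.   ])] dock top [array([ 0.582, -0.107,  0.036]), array([ 0.499, -0.126,  0.036]), array([ 0.593, -0.166,  0.036])]
base [array([0.638, 0.178, 0.014]), array([0.521, 0.132, 0.014]), array([0.494, 0.192, 0.014]), array([0.613, 0.24 , 0.014])]
brown [ 0.605  0.022 -0.   ]
green [0.454 0.014 0.   ]
mauve [0.445 0.397 0.   ]
bluesl [ 0.417 -0.341  0.   ]
pin [ 0.407 -0.205  0.   ]
tin [0.399 0.273 0.   ]
```

jog_arm([
  [[0.01,0.02,0.03],0.16],
  [[0.02,0.03,0.03],0.16],
  [[0.027,0.033,0.02],0.164],
  [[0.027,0.033,0.02],0.164],
  [[0.027,0.033,0.01],0.164],
  [[0.027,0.033,0.01],0.164],
  [[0.027,0.033,0],0.164],
  [[0.027,0.033,0],0.164],
  [[0.027,0.033,0],0.164],
  [[0.027,0.033,0],0.164],
  [[0.027,0.033,0],0.164],
  [[0.027,0.03,0],0.164],
  [[0,0,0],0],
], hand=1)

```text
time: 2.92
tool_pos: [0.5129, -0.1557, 0.351]
tcp_rot: [0.39, 0.921, 0.0, -0.0]
ft_force: [0.9, -0.5, 0.5]
opening: 0.0853
grasp_force: 0.0
```

Run:
```python
from h import *
st=robot.observe();im=robot.get_image("wrist");cv2.imwrite("pics/w1.png",im["color"])
print(st["tool_pos"],R.from_quat(st["tcp_rot"]).as_matrix()[:,1],st["time"],st["qpos"]);print(im["mount"])
np.savez("w1.npz",pos=st["tool_pos"],rot=st["tcp_rot"],K=im["intrinsics"],d=im["dist"],m=im["mount"])
c=cam(im,st)
for t in("cup","cap","jug","dock","hook"):
    print(t,[(np.round(r["extent"],1).tolist(),round(r["p"],2)) for r in robot.search_frame(t,im)[:2]])
print(proj(c,[[.547,-.14,.23],[.547,-.14,.16]]))
```

```text
[ 0.51293802 -0.15568045  0.35100726] [0.71795505 0.69608895 0.00084834] 2.925 [-4.25172834e-01  1.72647182e-01  1.35370588e+00  9.77506053e-04
  1.61540334e+00 -1.19506542e+00]
[[ 3.11898343e-04 -9.52611113e-01 -3.04190682e-01  7.79356492e-02]
 [ 9.99999336e-01  6.34580258e-04 -9.61929760e-04  1.45867349e-03]
 [ 1.10937838e-03 -3.04190180e-01  9.52610678e-01 -1.43228540e-01]
 [ 0.00000000e+00  0.00000000e+00  0.00000000e+00  1.00000000e+00]]
cup [([312.4, 193.8, 70.9, 116.3], 0.89)]
cap [([296.6, 175.6, 33.3, 22.2], 0.56)]
jug [([303.7, 167.3, 86.4, 64.6], 0.56)]
dock [([301.9, 164.4, 86.9, 75.1], 0.72)]
hook [([494.3, 28.4, 131.4, 56.8], 0.67)]
[[319.77925133 217.17207289]
 [311.62222938 194.39067219]]
```

View pics/w1.png

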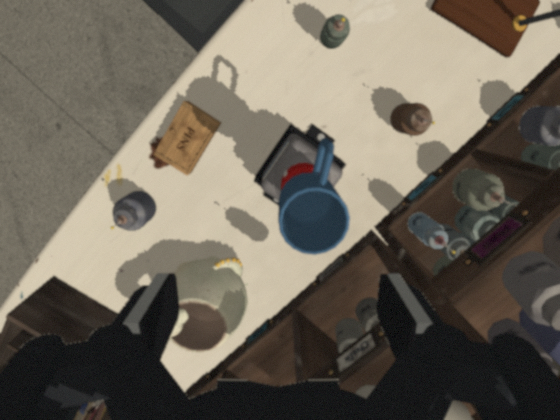

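Run:
```python
from h import *
f=np.load("w1.npz");c=cam(dict(intrinsics=f["K"],dist=f["d"],mount=f["m"]),dict(tcp_rot=f["rot"],tool_pos=f["pos"]))
r=atz(c,(313.5,215.5),.23);print("rim",r)
for z in(.2,.215):
    h=atz(c,(326,144),z);d=h-r;print(h,np.hypot(*d[:2]),"cup yaw",np.arctan2(d[1],d[0])-np.pi/2)
# foot / cap check
print("width",np.linalg.norm(atz(c,(279.5,215),.23)-atz(c,(348,215),.23)))
# projections for candidate yaws
from scipy.spatial.transform import Rotation as R
for yaw in(.5,.6,.7,.8,.9):
    p=R.from_euler("z",yaw).apply([[0,40,60],[0,64,45],[0,64,30]])/1000+[r[0],r[1],.16];print(yaw,proj(c,p).round(1).tolist())
# jug/dock edges: dock top corners left(255,178), top (293,124)
print([atz(c,q,.036).round(3) for q in((256,180),(290,125),(346,160))])
```

```text
rim [ 0.54235681 -0.14253048  0.23      ]
[ 0.51382399 -0.09603013  0.2       ] 0.054556432550361016 cup yaw 0.5503628243724101
[ 0.51106509 -0.09617376  0.215     ] 0.05592957163301224 cup yaw 0.5937634724761747
width 0.05499446247945573
0.5 [[327.1, 165.6], [333.5, 134.5], [330.8, 132.8]]
0.6 [[322.3, 164.5], [326.0, 132.7], [323.6, 131.1]]
0.7 [[317.3, 163.9], [318.3, 131.7], [316.3, 130.2]]
0.8 [[312.3, 163.8], [310.5, 131.5], [308.9, 130.0]]
0.9 [[307.3, 164.2], [302.7, 132.1], [301.4, 130.6]]
[array([ 0.511, -0.193,  0.036]), array([ 0.493, -0.11 ,  0.036]), array([ 0.578, -0.09 ,  0.036])]
```

jog_arm([
  [[0.016,0.007,0],-0.1],
  [[0.015,0.007,0],-0.1],
  [[0,0,-0.02],0],
  [[0,0,-0.04],0],
  [[0,0,-0.04],0],
  [[0,0,-0.035],0],
  [[0,0,-0.026],0],
  [[0,0,0],0],
  [[0,0,0],0],
])

```text
time: 4.35
tool_pos: [0.5431, -0.1445, 0.1916]
tcp_rot: [0.482, 0.876, 0.0, 0.001]
ft_force: [1.2, -0.3, 0.1]
opening: 0.0854
grasp_force: 0.0
```

jog_arm([
  [[0,0.002,0],0],
  [[0,0,0],0],
  [[0,0,0],0],
  [[0,0,0],0],
  [[0,0,0],0],
  [[0,0,0],0],
  [[0,0,0],0],
], hand=-1)

```text
time: 5.22
tool_pos: [0.543, -0.1417, 0.1905]
tcp_rot: [0.482, 0.876, 0.0, 0.0]
ft_force: [1.6, 1.2, 2.7]
opening: 0.0549
grasp_force: 62.7
```

jog_arm([
  [[0,0,0.01],0],
  [[0,0,0.02],0],
  [[-0.005,0.015,0.01],-0.02],
  [[-0.009,0.027,0],-0.025],
  [[-0.009,0.028,0],-0.025],
  [[-0.009,0.028,0],-0.025],
  [[-0.009,0.028,0],-0.025],
  [[-0.009,0.028,0],-0.025],
  [[-0.009,0.028,0],-0.025],
  [[-0.009,0.027,0],-0.02],
  [[-0.006,0.018,0],0],
  [[-0.003,0.009,0],0],
  [[0,0,0],0],
  [[0,0,0],0],
])

```text
time: 6.98
tool_pos: [0.4658, 0.0937, 0.2303]
tcp_rot: [0.563, 0.827, -0.0, 0.0]
ft_force: [0.0, -0.3, -1.0]
opening: 0.0552
grasp_force: 63.5
```

Run:
```python
from h import *
st=robot.observe();im=robot.get_image("wrist");cv2.imwrite("pics/w2.png",im["color"])
print(st["tool_pos"],R.from_quat(st["tcp_rot"]).as_matrix()[:,1],st["time"])
np.savez("w2.npz",pos=st["tool_pos"],rot=st["tcp_rot"],K=im["intrinsics"],d=im["dist"],m=im["mount"])
c=cam(im,st)
ex=np.array([.929,.371,0]);O=np.array([.543,.171,.18])
print(proj(c,[O+x*ex for x in(-.035,0,.075)]).round(1).tolist())
im=robot.get_image("side");cv2.imwrite("pics/s2.png",cv2.resize(im["color"][130:330,190:360],None,fx=3,fy=3,interpolation=cv2.INTER_CUBIC))
```

```text
[0.46575744 0.09366045 0.23026782] [ 9.30285184e-01  3.66837013e-01 -2.86170465e-04] 6.975
[[390.6, 164.8], [450.3, 165.2], [566.9, 166.9]]
```

View pics/w2.png

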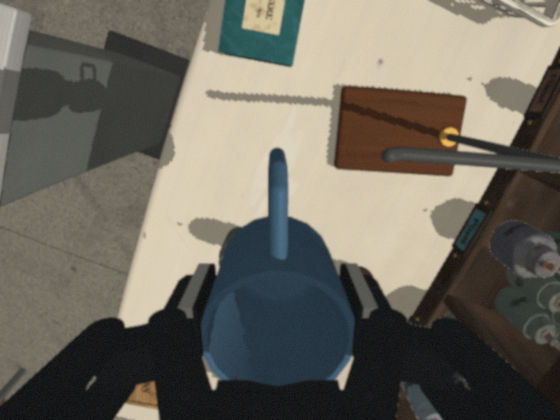

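View pics/s2.png

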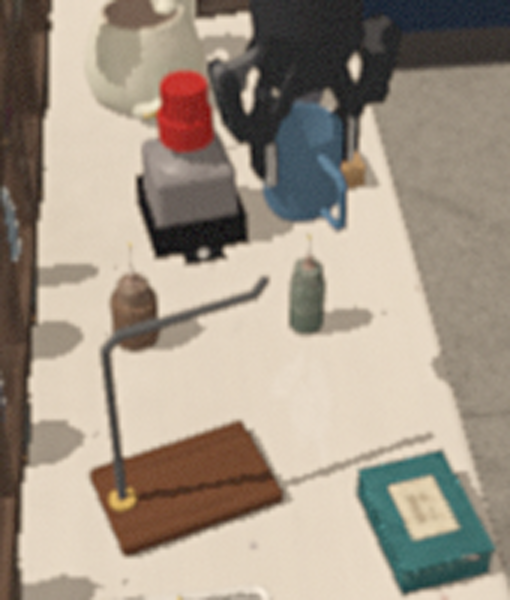

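Run:
```python
from h import *
f=np.load("w2.npz");c=cam(dict(intrinsics=f["K"],dist=f["d"],mount=f["m"]),dict(tcp_rot=f["rot"],tool_pos=f["pos"]))
g=cv2.imread("pics/w2.png").astype(int)
for x in(410,430,450,470,500,530,550): print(x,g[140:180:2,x].mean(1).astype(int))
Rt=R.from_quat(f["rot"]).as_matrix()
for q,z in(((389,156),.192),((420,157),.18),((450,158),.18),((500,160),.18),((550,163),.18)):
    p=atz(c,q,z);print(q,p.round(4),"tool frame",(Rt.T@(p-f["pos"])).round(4))
h=np.array([[.043,0,0],[.064,0,0],[.064,0,.01]]);  # tool frame x = cup +y
print(proj(c,f["pos"]+h@Rt.T))
```

```text
410 [ 62  61  62  60  60  68  73  84  83  77  64  60  61  59  63  61  71 169
 195 196]
430 [ 64  63  66  63  63  59  68  77  86  84  71  62  62  61  62  62  62  99
 183 198]
450 [ 88 159 167 117  64  59  63  72  76  91  78  71  66  66  61  64  63  81
 164 198]
470 [ 38  38  48 136 195 188 110  67  73  83  89  75  80 164 196 194 197 199
 198 197]
500 [199 189 118  45  41  40  41  49  61  71  82  91  81  68  44  24  23  24
  29  29]
530 [24 28 28 38 49 53 46 42 44 59 65 76 89 84 70 50 36 35 37 46]
550 [50 47 53 49 48 49 52 59 56 44 61 63 77 90 78 70 61 33 33 31]
(389, 156) [0.5031 0.1625 0.192 ] tool frame [0.0503 0.06   0.0382]
(420, 157) [0.5242 0.1684 0.18  ] tool frame [0.0481 0.0818 0.0502]
(450, 158) [0.5408 0.1745 0.18  ] tool frame [0.0478 0.0995 0.0502]
(500, 160) [0.5696 0.1852 0.18  ] tool frame [0.0471 0.1302 0.0502]
(550, 163) [0.6006 0.1963 0.18  ] tool frame [0.046  0.1631 0.0502]
[[274.4060756  186.72723998]
 [274.3006041  136.4747629 ]
 [274.52401113 134.11678792]]
```

Run:
```python
from h import *
f=np.load("w2.npz");c=cam(dict(intrinsics=f["K"],dist=f["d"],mount=f["m"]),dict(tcp_rot=f["rot"],tool_pos=f["pos"]))
Rt=R.from_quat(f["rot"]).as_matrix()
P=lambda h:proj(c,f["pos"]+np.array(h)@Rt.T).round(1).tolist()
zt=-.041;zh=.029-.056
for off in(0,-.004,-.008):
    print(off,"rim front/back/left/right",P([[off+.029,0,zt],[off-.029,0,zt],[off,-.029,zt],[off,.029,zt]]),"handle end",P([[off+.064,0,z] for z in(-.02,-.009,.0)]))
g=cv2.imread("pics/w2.png").astype(int)
print([(r,g[r,278].tolist()) for r in list(range(142,162,2))]);print([(r,g[r,278].tolist()) for r in range(250,400,4)])
```

```text
0 rim front/back/left/right [[273.3, 259.5], [273.9, 395.7], [191.8, 333.1], [355.6, 333.4]] handle end [[273.7, 142.3], [274.1, 138.9], [274.3, 136.5]]
-0.004 rim front/back/left/right [[273.4, 270.5], [273.9, 403.4], [192.8, 342.3], [354.7, 342.6]] handle end [[273.8, 153.7], [274.1, 149.4], [274.3, 146.3]]
-0.008 rim front/back/left/right [[273.4, 281.3], [274.0, 410.8], [193.7, 351.3], [353.8, 351.6]] handle end [[273.8, 164.8], [274.1, 159.7], [274.3, 156.1]]
[(142, [187, 210, 219]), (144, [190, 212, 221]), (146, [175, 196, 204]), (148, [105, 109, 109]), (150, [63, 54, 36]), (152, [64, 52, 36]), (154, [63, 53, 35]), (156, [65, 54, 38]), (158, [64, 56, 38]), (160, [72, 60, 41])]
[(250, [122, 100, 72]), (254, [119, 98, 70]), (258, [99, 80, 58]), (262, [71, 59, 43]), (266, [70, 58, 41]), (270, [71, 60, 44]), (274, [79, 64, 45]), (278, [75, 61, 45]), (282, [74, 61, 41]), (286, [77, 62, 45]), (290, [76, 64, 45]), (294, [71, 60, 41]), (298, [74, 60, 42]), (302, [70, 58, 42]), (306, [66, 52, 38]), (310, [69, 57, 42]), (314, [66, 52, 37]), (318, [71, 57, 42]), (322, [63, 53, 37]), (326, [65, 55, 38]), (330, [69, 57, 41]), (334, [64, 53, 38]), (338, [67, 56, 39]), (342, [67, 56, 39]), (346, [67, 55, 39]), (350, [70, 56, 38]), (354, [67, 57, 41]), (358, [63, 51, 35]), (362, [67, 54, 39]), (366, [63, 50, 35]), (370, [64, 53, 36]), (374, [66, 52, 36]), (378, [64, 54, 38]), (382, [66, 54, 37]), (386, [40, 36, 31]), (390, [22, 20, 17]), (394, [27, 27, 25]), (398, [25, 23, 22])]
```

jog_arm([
  [[-0.002,0.005,-0.018],-0.015],
  [[-0.002,0.005,-0.02],-0.015],
  [[0,0,-0.015],0],
  [[0,0,0],0],
  [[0.014,0.005,0],0],
  [[0.019,0.007,0],0],
  [[0,0,0],0],
  [[0,0,0],0],
])

```text
time: 8.07
tool_pos: [0.4945, 0.1162, 0.1775]
tcp_rot: [0.575, 0.818, -0.0, -0.0]
ft_force: [0.3, 0.1, -1.3]
opening: 0.0551
grasp_force: 63.6
```

Run:
```python
from h import *
st=robot.observe();im=robot.get_image("wrist");c=cam(im,st)
Rt=R.from_quat(st["tcp_rot"]).as_matrix();P=lambda h:proj(c,st["tool_pos"]+np.array(h)@Rt.T).round(1).tolist()
print(st["tool_pos"],Rt[:,1]);o=-.0035
print("handle in/out y29,56 at z38",P([[o+.029,0,-.0075],[o+.056,0,-.0075]]))
i=cv2.resize(im["color"][60:300,200:560],None,fx=2,fy=2);cv2.imwrite("pics/w3.png",i)
```

```text
[0.49452564 0.11623663 0.17750895] [ 9.40692224e-01  3.39261081e-01 -2.42485019e-04]
handle in/out y29,56 at z38 [[274.4, 231.9], [274.2, 168.0]]
```

View pics/w3.png

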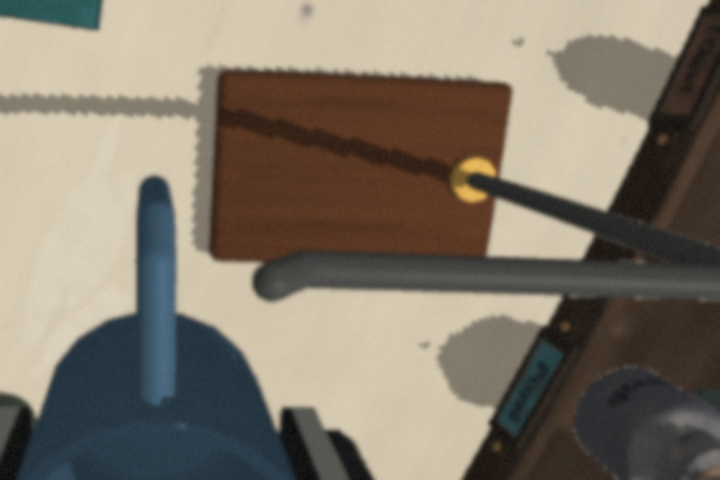

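jog_arm([
  [[0.01,0.0035,0],0],
  [[0.0125,0.0045,0],0],
  [[0.0125,0.0045,0],0],
  [[0.0125,0.0045,0],0],
  [[0.01,0.0035,0],0],
  [[0.005,0.001,0],0],
  [[0,0,0],0],
  [[0,0,0],0],
])

```text
time: 9.12
tool_pos: [0.5566, 0.1377, 0.1773]
tcp_rot: [0.575, 0.818, -0.0, -0.0]
ft_force: [0.1, 0.3, -1.7]
opening: 0.0549
grasp_force: 63.7
```

jog_arm([
  [[0,0,-0.008],0],
  [[0,0,-0.008],0],
  [[0,0,-0.003],0],
  [[0,0,0],0],
  [[0,0,0],0],
])

```text
time: 9.75
tool_pos: [0.5567, 0.1377, 0.1585]
tcp_rot: [0.575, 0.818, -0.0, -0.0]
ft_force: [-1.5, -0.9, 2.3]
opening: 0.0548
grasp_force: 63.9
```

jog_arm([
  [[0,0,0],0],
  [[0,0,0],0],
  [[0,0,0],0],
  [[0,0,0],0],
  [[0,0,0],0],
  [[0,0,0],0],
], hand=1)

```text
time: 10.5
tool_pos: [0.5571, 0.1378, 0.1583]
tcp_rot: [0.575, 0.818, 0.0, 0.0]
ft_force: [-0.6, -0.2, 0.0]
opening: 0.0853
grasp_force: 0.0
```

Run:
```python
from h import *
im=robot.get_image("side");cv2.imwrite("pics/s4.png",cv2.resize(im["color"][130:330,190:360],None,fx=3,fy=3,interpolation=cv2.INTER_CUBIC))
```

```text
(no output)
```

View pics/s4.png

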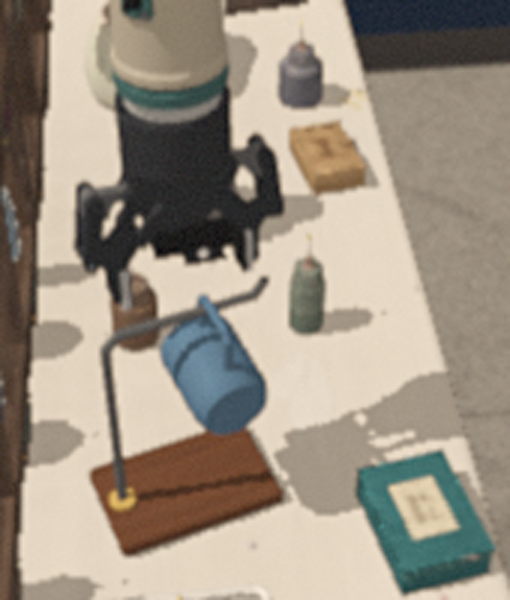

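jog_arm([
  [[0,0,0.01],0],
  [[0,0,0.03],0],
  [[0,0,0.05],0],
  [[0,-0.01,0.04],-0.08],
  [[-0.003,-0.03,0.012],-0.13],
  [[-0.003,-0.04,0],-0.13],
  [[-0.003,-0.04,0],-0.13],
  [[-0.003,-0.04,0],-0.13],
  [[-0.003,-0.04,0],-0.13],
  [[-0.003,-0.04,0],-0.12],
  [[-0.003,-0.03,0],0],
  [[-0.003,-0.015,0],0],
  [[0,0,0],0],
  [[0,0,0],0],
])

```text
time: 12.3
tool_pos: [0.5331, -0.1461, 0.3005]
tcp_rot: [0.861, 0.509, 0.0, -0.0]
ft_force: [-0.3, -0.1, 0.5]
opening: 0.0857
grasp_force: 0.0
```

Run:
```python
from h import *
st=robot.observe();im=robot.get_image("wrist");c=cam(im,st);cv2.imwrite("pics/w5.png",im["color"])
print(st["tool_pos"],R.from_quat(st["tcp_rot"]).as_matrix()[:,1],st["qpos"])
hsv=cv2.cvtColor(cv2.GaussianBlur(im["color"],(3,3),0),cv2.COLOR_BGR2HSV)
m=(((hsv[...,0]<8)|(hsv[...,0]>172))&(hsv[...,1]>170)&(hsv[...,2]>60)).astype(np.uint8)
n,l,s,ct=cv2.connectedComponentsWithStats(m);k=1+s[1:,4].argmax();print(s[k],ct[k])
sd=robot.get_image("side");cs=cam(sd)
h2=cv2.cvtColor(sd["color"],cv2.COLOR_BGR2HSV);m2=(((h2[...,0]<8)|(h2[...,0]>172))&(h2[...,1]>150)).astype(np.uint8)
n,l2,s2,c2=cv2.connectedComponentsWithStats(m2);k2=1+s2[1:,4].argmax();print("side",s2[k2],c2[k2])
from scipy.optimize import least_squares
# mask silhouette fit of two-cylinder model by bbox
a=np.linspace(0,6.28,60)
def bb(c,x,y,z=.102):
    P=np.vstack([np.c_[x+r*np.cos(a),y+r*np.sin(a),0*a+z+h] for r,h in((.026,0),(.026,.028),(.021,.058))])
    p=proj(c,P);return np.r_[p.min(0),p.max(0)]
for nm,cc,q in(("wrist",c,s[k]),("side",cs,s2[k2])):
    t=np.array([q[0],q[1],q[0]+q[2],q[1]+q[3]])-[0,0,1,1]
    r=least_squares(lambda v:bb(cc,*v)-t,[.545,-.14]);print(nm,r.x,r.fun)
```

```text
[ 0.53313439 -0.14608811  0.30051336] [ 8.76068479e-01 -4.82186697e-01 -1.01131608e-04] [-3.93922699e-01  2.11282448e-01  1.42417596e+00  8.93324109e-04
  1.50613825e+00  1.09168663e-01]
[ 263  151   53   61 2534] [288.86543015 181.19100237]
side [242 154  19  26 399] [251.20802005 167.01253133]
wrist [ 0.54598498 -0.14560614] [-2.16356992 -2.13949699  2.16558116  2.07714561]
side [ 0.548927  -0.1471104] [-0.7954142  -1.41816226  0.80550646  1.25607899]
```

View pics/w5.png

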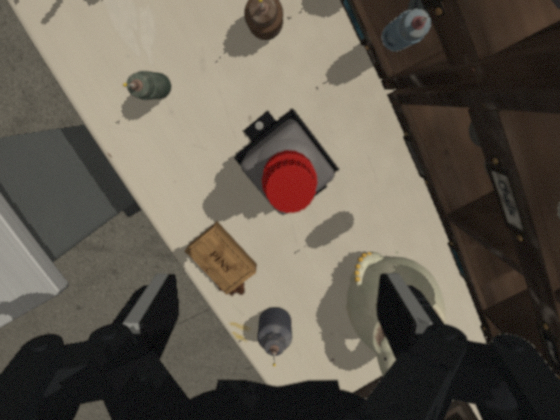

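jog_arm([
  [[0.0134,0.0003,-0.02],0],
  [[0,0,-0.04],0],
  [[0,0,-0.04],0],
  [[0,0,-0.04],0],
  [[0,0,-0.02],0],
  [[0,0,-0.005],0],
  [[0,0,0],0],
  [[0,0,0],0],
])

```text
time: 13.4
tool_pos: [0.5474, -0.147, 0.1366]
tcp_rot: [0.861, 0.509, 0.001, 0.001]
ft_force: [1.1, 0.1, -0.3]
opening: 0.0851
grasp_force: 0.0
```

jog_arm([
  [[0,0,0],0],
  [[0,0,0],0],
  [[0,0,0],0],
  [[0,0,0],0],
  [[0,0,0],0],
  [[0,0,0],0],
  [[0,0,0],0],
], hand=-1)

```text
time: 14.28
tool_pos: [0.5464, -0.1469, 0.1354]
tcp_rot: [0.861, 0.508, -0.0, 0.0]
ft_force: [-1.0, 1.1, 3.9]
opening: 0.0403
grasp_force: 59.9
```

jog_arm([
  [[0,0,-0.003],0],
  [[0,0,-0.003],0],
  [[0,0,-0.0015],0],
  [[0,0,0],0],
  [[0,0,0],0],
  [[0,0,0],0],
])

```text
time: 15.02
tool_pos: [0.5465, -0.1469, 0.1286]
tcp_rot: [0.861, 0.508, 0.0, 0.0]
ft_force: [-2.4, 0.9, 9.2]
opening: 0.0401
grasp_force: 60.5
```

jog_arm([
  [[0,0,-0.001],0],
  [[0,0,0],0],
  [[0,0,0],0.1],
  [[0,0,0],0.16],
  [[0,0,0],0.16],
  [[0,0,0],0.16],
])

```text
time: 15.78
tool_pos: [0.5477, -0.147, 0.1281]
tcp_rot: [0.678, 0.735, 0.001, 0.001]
ft_force: [-1.4, 1.9, 9.6]
opening: 0.0402
grasp_force: 60.7
```

jog_arm([
  [[0,0,0],0.16],
  [[0,0,0],0.16],
  [[0,0,0],0.16],
  [[0,0,0],0.16],
  [[0,0,0],0.16],
  [[0,0,0],0.16],
  [[0,0,0],0.03],
  [[0,0,0],0],
  [[0,0,0],0],
])

```text
time: 16.9
tool_pos: [0.5478, -0.1465, 0.1281]
tcp_rot: [0.25, 0.968, 0.001, 0.002]
ft_force: [-0.6, 2.3, 9.1]
opening: 0.0403
grasp_force: 60.7
```

Run:
```python
from h import *
st=robot.observe();print(st["ft_force"],st["torque"],st["qpos"],R.from_quat(st["tcp_rot"]).as_matrix()[:,1])
im=robot.get_image("side");cv2.imwrite("pics/s6.png",cv2.resize(im["color"][140:290,200:320],None,fx=4,fy=4,interpolation=cv2.INTER_CUBIC))
```

```text
[-0.57389199  2.26558167  9.08639991] [ 0.47600734  0.16156641 -0.00806808] [-0.38516517  0.33857267  1.68405806  0.00185712  1.11601019 -1.45164492] [0.48391773 0.87511119 0.0020097 ]
```

View pics/s6.png

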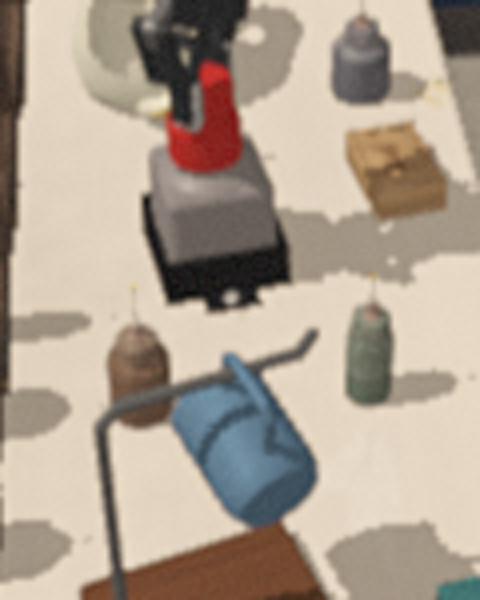

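jog_arm([
  [[0,0,0.004],0],
  [[0,0,0.006],0],
  [[0,0,0.006],0],
  [[0,0,0.006],0],
  [[0,0,0],0],
  [[0,0,0],0],
])

```text
time: 17.7
tool_pos: [0.5462, -0.1469, 0.1484]
tcp_rot: [0.25, 0.968, 0.0, -0.0]
ft_force: [0.9, -0.7, -0.3]
opening: 0.0399
grasp_force: 60.4
```

Force is only the cap's weight, so it is free.

jog_arm([
  [[0,0,0.01],0],
  [[0,0,0.02],0],
  [[0,0,0.02],0],
  [[0,0,0.015],0],
  [[0,0,0.005],0],
  [[0,0,0],0],
  [[0,0,0],0],
  [[0,0,0],0],
  [[0,0,0],0],
])

```text
time: 18.82
tool_pos: [0.5463, -0.1468, 0.2184]
tcp_rot: [0.25, 0.968, 0.0, -0.0]
ft_force: [0.1, 0.4, -0.4]
opening: 0.0403
grasp_force: 60.5
```

Run:
```python
from h import *
im=robot.get_image("side");cv2.imwrite("pics/s7.png",cv2.resize(im["color"][120:290,200:320],None,fx=3.5,fy=3.5,interpolation=cv2.INTER_CUBIC))
```

```text
(no output)
```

View pics/s7.png

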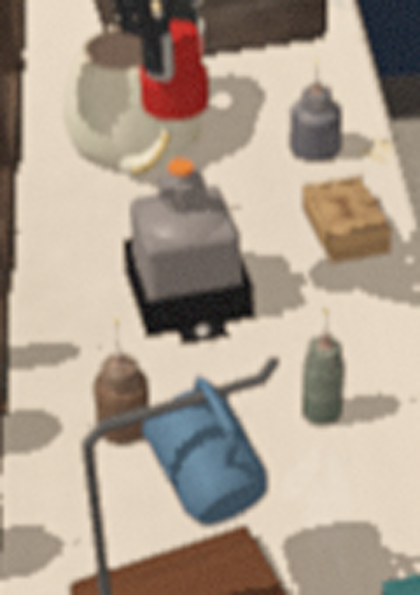

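The cap is off and held above the neck. The orange seal shows, the jug stands in its dock and the cup hangs on the hook.

```bash
python3 -c "
from rig import robot
print(robot.sign_off())"
```

```text
the job is handed in; nothing more can be done
None
```

The job is handed in, though the sign-off gave no verdict: the cup hangs released on the hook, and the gripper holds the freed cap about 8 cm above the jug, which stands in its dock; the other things looked undisturbed in the last pictures.

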